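# Change over the open parts drawer

### The job

In the row of three small parts drawers, first use a fingertip to push the drawer that was left standing out, the one with the pin vise, fully home. Then hook a fingertip behind the front lip of the drawer that holds the solder reel and draw it out to its stop, without pinching a drawer front between the fingers. Keep the drawer with the jar shut, leave the contents in their drawers with reel and jar upright, and do not disturb the other things on the bench.

Things in the scene. Friction and masses are not known exactly. Their poses are not given: they have to be found in the camera images.
- reel_front (a point): top centre of the solder reel drawer's front plate (8 mm thick in x, 80 wide in y, 32 high, top edge 40 mm above the bench). x points into the unit (drawers come out along -x), z up. Behind the plate, 4 to 52 mm from this point, is an empty open-topped finger pocket, 66 mm wide, floor 28 mm below this point; then a 3 mm divider and the contents, 55 to 107 mm behind this point
- vise_front (a point): top centre of the pin vise drawer's front plate (8 mm thick in x, 80 wide in y, 32 high, top edge 40 mm above the bench). x points into the unit (drawers come out along -x), z up. Behind the plate, 4 to 52 mm from this point, is an empty open-topped finger pocket, 66 mm wide, floor 28 mm below this point; then a 3 mm divider and the contents, 55 to 107 mm behind this point
- jar_front (a point): top centre of the jar drawer's front plate (8 mm thick in x, 80 wide in y, 32 high, top edge 40 mm above the bench). x points into the unit (drawers come out along -x), z up. Behind the plate, 4 to 52 mm from this point, is an empty open-topped finger pocket, 66 mm wide, floor 28 mm below this point; then a 3 mm divider and the contents, 55 to 107 mm behind this point
- reel_drawer (a joint): slide of the drawer that holds the solder reel: 0 shut fully home, 0.070 m drawn out to its stop; shut at the start. It stays where it is left (about 1.5 N of friction)
- vise_drawer (a joint): slide of the drawer that holds the pin vise: 0 shut fully home, 0.070 m drawn out to its stop; 30 to 60 mm out at the start. It stays where it is left (about 1.5 N of friction)
- jar_drawer (a joint): slide of the drawer that holds the jar: 0 shut fully home, 0.070 m drawn out to its stop; shut at the start and to stay shut. It stays where it is left (about 1.5 N of friction)
- reel: loose reel of solder with two pale flanges, 43 mm across, 28 mm tall, standing on its flange in its drawer; origin at the centre of its underside, z up
- vise: loose pin vise, a pale tan round body 50 mm long, 12 mm thick, lying across its drawer (along y), free to slide in the compartment; it does not roll; origin at the centre of its underside, z up
- jar: loose round flux jar with a ribbed screw lid, 45 mm across, 30 mm tall, standing in its drawer; origin at the centre of its underside, z up
- base: fixed steel base plate, 150 x 272 x 5 mm; origin centre of its underside, x into the units. On it stand three equal housings side by side in any order, 86 mm apart in y, the middle one over the origin; each 140 deep, 84 wide, open in front, walls to 35 mm above the bench, a roof (38 mm above the bench) over the rear 28 mm only
- cutter: loose side cutter, 129 x 45 x 9 mm, lying on the bench in front of the drawers; not to be disturbed; origin at the centre of its underside
- marker: loose marker pen, 120 mm long, 12 mm thick, lying on the bench in front of the drawers; not to be disturbed; origin at the centre of its underside
- small_reel: loose small reel, 33 mm across, 20 mm tall, standing on the bench left of the drawers; not to be disturbed; origin at the centre of its underside
Not all that is in view belongs to the job. What is shaped like the reel but blue or turquoise is not meant.

How it is judged (in metres and radians):
On the way, in this order (a step that is already met when the one before it is completed fails the run):
1. the pin vise's drawer is pushed fully home (value of joint vise_drawer below 0.005 m), for 0.2 s.
2. the reel's drawer is drawn out to its stop (value of joint reel_drawer above 0.064 m), for 0.2 s.
At the end, for the whole second after the job is handed in: the reel's drawer is out to within 6 mm of its stop, the pin vise's and the jar's drawers are shut to within 6 mm, and reel, pin vise and jar are at rest in their own drawers' compartments, reel and jar upright within 0.4 rad (value of joint reel_drawer above 0.064 m and value of joint each of vise_drawer, jar_drawer below 0.006 m and z of reel in the frame of reel_front below -0.018 m and angle between each of reel, jar's own z axis and vertical below 0.4 rad and x of reel in the frame of reel_front between 0.055 and 0.107 m and z of vise in the frame of vise_front below -0.013 m and x of vise in the frame of vise_front between 0.055 and 0.107 m and z of jar in the frame of jar_front below -0.018 m and x of jar in the frame of jar_front between 0.055 and 0.107 m and linear speed of each of reel, vise, jar below 0.02 m/s); the robot touches nothing.
It fails at once if the jar's drawer is drawn out more than 12 mm (value of joint jar_drawer above 0.012 m).
It fails at once if a drawer front is pinched (pressed by the fingers on both sides at once) ((contact force between the fingers and reel_drawer_c0 above 1 N and contact force between the fingers and reel_drawer_c1 above 1 N) or (contact force between the fingers and vise_drawer_c0 above 1 N and contact force between the fingers and vise_drawer_c1 above 1 N) or (contact force between the fingers and jar_drawer_c0 above 1 N and contact force between the fingers and jar_drawer_c1 above 1 N)).
It fails at once if a drawer's contents are lifted out (reel or jar by more than 15 mm, pin vise by more than 26 mm), or the reel or jar is tipped over (z of reel in the frame of reel_front above -0.013 m or z of vise in the frame of vise_front above -0.002 m or z of jar in the frame of jar_front above -0.013 m or angle between any of reel, jar's own z axis and vertical above 0.6 rad).
It fails at once if the cutter, marker or small reel is moved more than 20 mm (distance of any of cutter, marker, small_reel from where it was at the start of the episode above 0.02 m).
It also fails if it takes over 43 s, if anything falls off the work surface, if the arm or the gripper's body presses on something with over 40 N, if the wrist force passes 120 N, or if a joint passes its speed limit or range.

### The arm

A 7-joint arm with a two-finger parallel gripper is mounted at the origin on a cart in front of the work surface, level with it; the furniture and walls round the work are solid. World frame = base frame: x ahead of the robot, y to its left, z up, the work surface at z = 0. Lengths are in mm, angles in rad, forces in N, time in s.
With the tool pointing down it reaches from about 425 to 975 mm from the base axis. Payload 16.7 kg.
Tool frame: the origin (TCP) lies at the very end of the fingers, on their centre line; the grasp point (between the pads) lies 19 mm behind it; z points along the fingers, y is the line along which they close (so a half turn about z gives the same grasp; the last joint's range is limited). The gripper opens to 85 mm and grips with 20 to 120 N. Pads are 22 mm wide; open, the fingers measure 114 mm over their backs; the gripper's body (76 mm by 85 mm) begins 54 mm behind the grasp point. The pads swing forward as they close: fully open they stand 13 mm farther back than shut.
Start: joints at [-1.47, 0.426, 0.074, 1.606, -0.034, 1.111, -0.067], TCP at [167.528, 653.843, 231.302] pointing down, gripper open.
Joint ranges: [-2.85, 2.85], [-0.5, 2.14], [-1.23, 1.37], [0.21, 2.46], [-1.02, 4.16], [0.16, 2.05], [-2.73, 2.73]. Speed limits (rad/s): [1.89, 1.89, 2.39, 2.39, 3.01, 3.01, 3.01].

### API

Orientations are given as a 3x3 rotation matrix whose columns are the frame's x, y, z axes.
In Python, from bench import sensors, cams, finish_job gives the robot as it stands. The module is installed in compiled form; this text tells all that it offers.
- The arm moves only by the tool drive_tool, never from a script. Its argument "commands" is a list of rows, each an object with "delta_pos": the shift along the tool's x, y, z scaled (see below), a list of three; "turn": the turn, a rotation vector about the tool's x, y, z scaled (see below), a list of three; "claw": the closure in counts, from 0 (fully open) to 255 (shut). In form: [{"delta_pos": [dx, dy, dz], "turn": [rx, ry, rz], "claw": claw}, ...]. A call has 1 to 5 rows; each row is the pose to reach, as a shift and turn from the pose commanded when the call began, along the tool's axes at that moment, turning the shorter way round; what a row does not reach only later rows make up. The controller multiplies each number of a shift by 0.1 m and each number of a turn by pi rad. A row lasts 1/12 s, in which the tool goes at most 41.7 mm and 7.16 degrees, less where a joint would pass 70% of its speed; a pose out of reach is approached as far as the arm can. A call with a number of a shift or a turn outside -1 to 1 is refused whole. A call with a gripper value outside its range is refused whole. The fingers move at their own pace and stop on an object; "newtons" is the grip in N (left out, the last holds). Time passes only in rows, so rows that repeat a pose let the fingers close. It gives the time, the measured TCP pose, the force, the opening and the grip force at its end, in the units of the state.
- sensors.read_state(): the state, without advancing time (a new reading comes with each control period).
- cams.grab_frame(name): name is "side" or "top"; returns a dict with "image" (480x640x3 uint8, red, green, blue), "range_z" (480x640 float32, mm along the optical axis (not along the pixel's ray), 0 where there is no reading), "camera_matrix" (3x3 intrinsics, pixels), "world_from_camera" (4x4, takes a point from camera to world coordinates). Camera axes: x right, y down, z forward; pixel columns grow to the right and rows downward; lengths in mm; the calibration is good to about 2 mm. A picture is of the moment at which its call begins.
- finish_job(): hands the job in; it is judged then, once.
The state is a dict: "clock": time; "qpos": joint angles; "joint_velocities": joint speeds; "effort": joint torques, N m; "position": TCP position; "tcp_rot": TCP orientation; "ft_force": force on the tool from outside, world axes, zero at the start; "torque": the same for the moment, N m; "finger_gap": finger opening in mm; "grasp_force": force on a finger pad.
Only numpy, scipy, OpenCV 4.12 (cv2) and the standard library are available. Lean on these libraries where they do the work, as an engineer would, in place of code of your own. Each camera call takes 0.05 s, during which the arm holds its last target. There are 200 camera calls.

## Working session

There is one attempt and no reset: what is moved stays moved. The work goes in short steps, Python scripts to look and compute and a tool call to move; the robot and the scene stay as the last step left them, time stands still between calls to the robot, and variables do not carry over. Pictures are saved under pics/ and viewed, at most 10 in all, crops included, and the job is handed in when it is done.

Besides the shell and the picture viewer there is one more tool, called by a JSON object that holds its "name" and its "arguments", one argument or row to a line. drive_tool: Moves the arm, as the interface text tells. Shifts and turns lie within -1 to 1; 1 stands for 0.1 m of shift or pi rad of turn. Its arguments: {"type":"object","properties":{"commands":{"type":"array"},"newtons":{"type":"number"}},"required":["commands"]}

```bash
mkdir -p pics; cat > h.py <<'E'
import numpy as np, cv2, pickle
from bench import sensors, cams
def grab(n):
    f=cams.grab_frame(n); pickle.dump(f,open(n+'.pkl','wb')); return f
def load(n): return pickle.load(open(n+'.pkl','rb'))
def pt(f,u,v,z=None):
    K=np.array(f['camera_matrix']);T=np.array(f['world_from_camera'])
    r=np.linalg.inv(K)@[u,v,1]
    if z is None: return (T@np.append(r*f['range_z'][int(v),int(u)],1))[:3]
    d=T[:3,:3]@r;o=T[:3,3]; return o+d*(z-o[2])/d[2]
E
python3 - <<'E'
from h import *
for n in('top','side'):
    f=grab(n); cv2.imwrite(f'pics/{n}0.png',f['image'][:,:,::-1]); print(n,np.round(f['world_from_camera'],2).tolist())
s=sensors.read_state(); print(s)
E
```

```text
top [[0.0, -1.0, 0.03, 467.33], [-1.0, -0.0, 0.03, -84.06], [-0.03, -0.03, -1.0, 927.64], [0.0, 0.0, 0.0, 1.0]]
side [[0.88, -0.26, 0.38, 172.3], [-0.47, -0.53, 0.71, -665.8], [0.02, -0.8, -0.6, 573.0], [0.0, 0.0, 0.0, 1.0]]
{'clock': 0.1, 'qpos': array([-1.46953172,  0.42664692,  0.07385673,  1.60654532, -0.03408982,
        1.11083668, -0.06713448]), 'joint_velocities': array([ 0.00088834, -0.00028398,  0.00133704, -0.00246059,  0.00091448,
        0.00046068, -0.00019188]), 'effort': array([ 7.72634841e-03, -9.51529312e+01,  3.77183542e+00, -4.64407504e+01,
        1.98305858e-02,  6.50321745e-03, -3.42344606e-05]), 'position': array([167.43445346, 653.51071314, 230.69476481]), 'tcp_rot': array([[-9.68706837e-01,  2.48207621e-01, -2.02661978e-04],
       [ 2.48207687e-01,  9.68706147e-01, -1.15944429e-03],
       [-9.14630060e-05, -1.17346387e-03, -9.99999307e-01]]), 'ft_force': array([0.85495865, 0.13548098, 0.02558306]), 'torque': array([-0.01585751,  0.05511112, -0.01216043]), 'grasp_force': 0.0, 'finger_gap': 85.48222456052476}
```

View pics/top0.png

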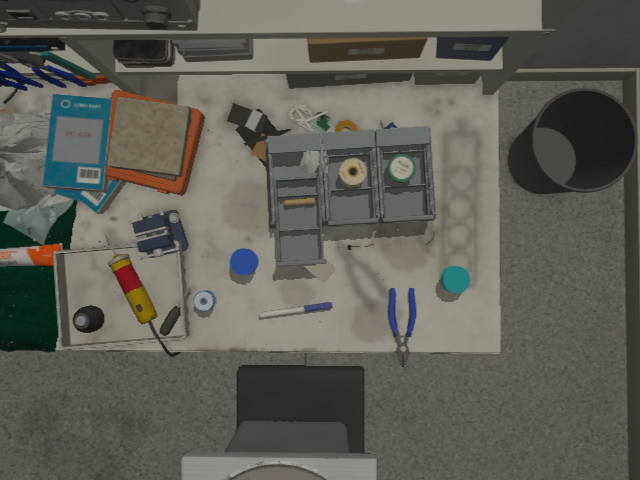

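View pics/side0.png

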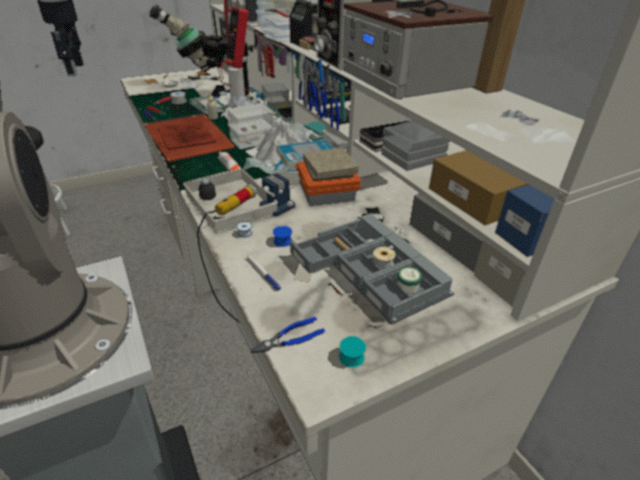

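The top view shows the vise drawer standing out at the left, front edge near (300,262). Candidates for the reel are the pale one at (352,172), the round green and white one at (402,168), the blue at (244,262), the turquoise at (455,280) and the small reel at (204,300). By the description I expect (352,172) to be the reel and (402,168) the jar; a crop will check this.

```bash
python3 - <<'E'
from h import *
f=load('top'); im=f['image'][110:290,255:450,::-1]
cv2.imwrite('pics/crop0.png',cv2.resize(im,None,fx=3.3,fy=3.3,interpolation=cv2.INTER_CUBIC))
for n,u,v,z in[('visefrontL',278,264,40),('visefrontR',323,262,40),('reelL',331,221,40),('reelR',380,221,40),('jarR',433,217,40),('reel',352,172,40),('marker',262,315,10),('marker2',330,306,10),('cutter tip',402,364,5),('cutL',391,290,5),('cutR',413,290,5),('blue',244,262,20),('turq',455,280,20)]:
    print(n,pt(f,u,v,z).round(),pt(f,u,v).round())
E
```

```text
visefrontL [462.  -1.  40.] [462.  -1.  41.]
visefrontR [465. -72.  40.] [465. -72.  42.]
reelL [530. -84.  40.] [530. -84.  42.]
reelR [ 530. -161.   40.] [467. -84. 928.]
jarR [ 536. -244.   40.] [ 536. -244.   40.]
reel [ 607. -117.   40.] [ 607. -117.   42.]
marker [379.  27.  10.] [379.  27.  11.]
marker2 [394. -83.  10.] [394. -83.  13.]
cutter tip [ 301. -199.    5.] [ 301. -199.    8.]
cutL [ 420. -182.    5.] [ 420. -182.    8.]
cutR [ 420. -218.    5.] [ 420. -217.   10.]
blue [465.  56.  20.] [465.  54.  29.]
turq [ 437. -282.   20.] [ 437. -280.   28.]
```

View pics/crop0.png

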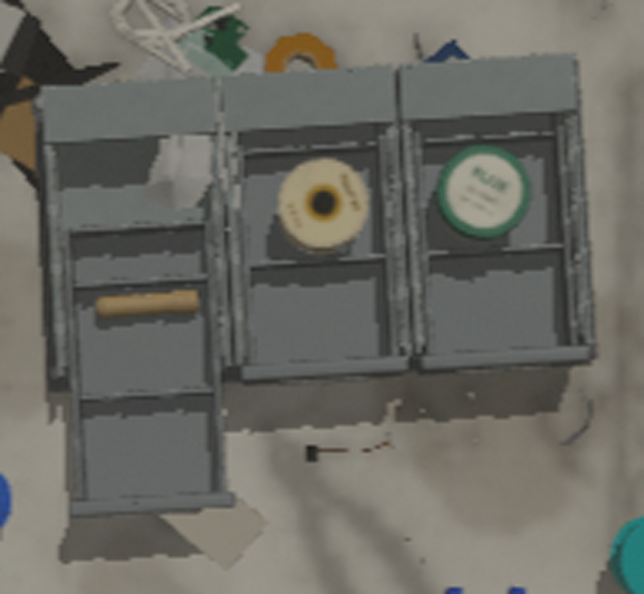

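The crop confirms it: the reel with pale flanges at (352,172) is in the middle drawer. The "FLUX" jar at (402,168) is on the right, and the tan pin vise at (300,202) is in the pulled-out left drawer. Next I fit the front plates.

```bash
cat >> h.py <<'E'
def cloud(f):
    K=np.array(f['camera_matrix']);T=np.array(f['world_from_camera'])
    v,u=np.mgrid[:480,:640]; Z=f['range_z']
    P=(np.linalg.inv(K)@np.stack([u.ravel(),v.ravel(),np.ones(u.size)]))*Z.ravel()
    return (T[:3,:3]@P).T.reshape(480,640,3)+T[:3,3]
E
python3 - <<'E'
from h import *
f=load('top');C=cloud(f)
def front(u0,u1,v0,v1):
    B=C[v0:v1,u0:u1].reshape(-1,3); B=B[(B[:,2]>36)&(B[:,2]<46)]
    (vx,vy,x0,y0)=cv2.fitLine(B[:,:2].astype(np.float32),cv2.DIST_HUBER,0,.01,.01).ravel()
    print(len(B),B.mean(0).round(1),'y',B[:,1].min().round(),B[:,1].max().round(),'x',B[:,0].min().round(),B[:,0].max().round(),'slope dx/dy',round(vx/vy,3))
front(274,330,256,270); front(326,380,215,227); front(381,440,211,223)
print('white',C[161,309].round(), 'max z workspace', np.nanmax(C[100:350,230:450,2]))
E
```

```text
258 [464.6 -37.3  41.1] y -77.0 2.0 x 459.0 470.0 slope dx/dy -0.061
270 [ 529.4 -117.7   40.8] y -158.0 -78.0 x 523.0 539.0 slope dx/dy -0.052
267 [ 534.4 -203.9   40.5] y -246.0 -163.0 x 528.0 546.0 slope dx/dy -0.052
white [628. -49.  22.] max z workspace 927.64134400242
```

{"name": "drive_tool", "arguments": {
  "commands": [
    {"delta_pos":[0,-1,0],"turn":[0,0,-0.1],"claw":255},
    {"delta_pos":[0,-1,0],"turn":[0,0,-0.1],"claw":255},
    {"delta_pos":[0,-1,0],"turn":[0,0,-0.1],"claw":255},
    {"delta_pos":[0,-1,0],"turn":[0,0,-0.1],"claw":255}
  ],
  "newtons": 20
}}

```text
clock: 0.43
position: [142.1, 553.6, 231.4]
tcp_rot: [[-0.998, -0.068, -0.0], [-0.068, 0.998, -0.001], [0.0, -0.001, -1.0]]
ft_force: [0.7, 0.9, 0.8]
finger_gap: 38.9
grasp_force: 0.0
```

{"name": "drive_tool", "arguments": {
  "commands": [
    {"delta_pos":[-1,-1,0],"turn":[0,0,0],"claw":255},
    {"delta_pos":[-1,-1,0],"turn":[0,0,0],"claw":255},
    {"delta_pos":[-1,-1,0],"turn":[0,0,0],"claw":255},
    {"delta_pos":[-1,-1,0],"turn":[0,0,0],"claw":255}
  ]
}}

```text
clock: 0.77
position: [253.1, 460.0, 231.3]
tcp_rot: [[-0.998, -0.058, 0.001], [-0.058, 0.998, -0.001], [-0.001, -0.001, -1.0]]
ft_force: [2.1, -0.6, -0.1]
finger_gap: -0.4
grasp_force: 0.0
```

{"name": "drive_tool", "arguments": {
  "commands": [
    {"delta_pos":[-1,-1,0],"turn":[0,0,0],"claw":255},
    {"delta_pos":[-1,-1,0],"turn":[0,0,0],"claw":255},
    {"delta_pos":[-1,-1,0],"turn":[0,0,0],"claw":255},
    {"delta_pos":[-1,-1,0],"turn":[0,0,0],"claw":255}
  ]
}}

```text
clock: 1.1
position: [359.1, 366.1, 231.4]
tcp_rot: [[-0.998, -0.057, 0.001], [-0.057, 0.998, -0.001], [-0.001, -0.001, -1.0]]
ft_force: [1.2, -0.3, 0.4]
finger_gap: 0.1
grasp_force: 0.0
```

{"name": "drive_tool", "arguments": {
  "commands": [
    {"delta_pos":[-0.8,-1,0],"turn":[0,0,0],"claw":255},
    {"delta_pos":[-0.8,-1,0],"turn":[0,0,0],"claw":255},
    {"delta_pos":[-0.8,-1,0],"turn":[0,0,0],"claw":255},
    {"delta_pos":[-0.8,-1,0],"turn":[0,0,0],"claw":255}
  ]
}}

```text
clock: 1.43
position: [445.9, 269.3, 231.5]
tcp_rot: [[-0.999, -0.055, 0.002], [-0.055, 0.999, -0.001], [-0.002, -0.002, -1.0]]
ft_force: [-0.1, -0.5, -0.5]
finger_gap: -0.0
grasp_force: 0.0
```

{"name": "drive_tool", "arguments": {
  "commands": [
    {"delta_pos":[0,-1,0],"turn":[0,0,0],"claw":255},
    {"delta_pos":[0,-1,0],"turn":[0,0,0],"claw":255},
    {"delta_pos":[0,-1,0],"turn":[0,0,0],"claw":255}
  ]
}}

```text
clock: 1.68
position: [447.9, 170.7, 231.1]
tcp_rot: [[-0.998, -0.058, -0.0], [-0.058, 0.998, -0.001], [0.001, -0.001, -1.0]]
ft_force: [-0.1, -0.5, -0.7]
finger_gap: 0.1
grasp_force: 0.0
```

{"name": "drive_tool", "arguments": {
  "commands": [
    {"delta_pos":[0,-1,0],"turn":[0,0,0],"claw":255},
    {"delta_pos":[0,-1,0],"turn":[0,0,0],"claw":255},
    {"delta_pos":[0,-1,0],"turn":[0,0,0],"claw":255},
    {"delta_pos":[0,-1,0],"turn":[0,0,0],"claw":255}
  ]
}}

```text
clock: 2.02
position: [454.2, 71.6, 231.5]
tcp_rot: [[-0.998, -0.057, 0.0], [-0.057, 0.998, -0.0], [-0.0, -0.0, -1.0]]
ft_force: [0.6, -0.0, 0.3]
finger_gap: -0.2
grasp_force: 0.0
```

{"name": "drive_tool", "arguments": {
  "commands": [
    {"delta_pos":[0.24,-1,0],"turn":[0,0,0],"claw":255},
    {"delta_pos":[0.24,-1,0],"turn":[0,0,0],"claw":255},
    {"delta_pos":[0.24,-1,0],"turn":[0,0,0],"claw":255},
    {"delta_pos":[0.24,-1,0],"turn":[0,0,0],"claw":255}
  ]
}}

```text
clock: 2.35
position: [435.6, -29.3, 231.5]
tcp_rot: [[-0.998, -0.058, 0.0], [-0.058, 0.998, -0.0], [-0.0, -0.0, -1.0]]
ft_force: [-0.2, -0.3, 0.3]
finger_gap: 0.0
grasp_force: 0.0
```

{"name": "drive_tool", "arguments": {
  "commands": [
    {"delta_pos":[0,-0.08,1],"turn":[0,0,0],"claw":255},
    {"delta_pos":[0,-0.08,1],"turn":[0,0,0],"claw":255},
    {"delta_pos":[0,-0.08,1],"turn":[0,0,0],"claw":255},
    {"delta_pos":[0,-0.08,1],"turn":[0,0,0],"claw":255},
    {"delta_pos":[0,-0.08,1],"turn":[0,0,0],"claw":255}
  ]
}}

```text
clock: 2.77
position: [436.7, -33.3, 131.2]
tcp_rot: [[-0.998, -0.063, -0.002], [-0.063, 0.998, -0.001], [0.002, -0.001, -1.0]]
ft_force: [0.3, -0.8, 1.5]
finger_gap: 0.2
grasp_force: 0.0
```

{"name": "drive_tool", "arguments": {
  "commands": [
    {"delta_pos":[0.03,0,1],"turn":[0,0,0],"claw":255},
    {"delta_pos":[0.03,0,1],"turn":[0,0,0],"claw":255},
    {"delta_pos":[0.03,0,1],"turn":[0,0,0],"claw":255},
    {"delta_pos":[0.03,0,1],"turn":[0,0,0],"claw":255},
    {"delta_pos":[0.03,0,1],"turn":[0,0,0],"claw":255}
  ]
}}

```text
clock: 3.18
position: [434.6, -33.5, 32.4]
tcp_rot: [[-0.998, -0.063, 0.0], [-0.063, 0.998, 0.0], [-0.0, 0.0, -1.0]]
ft_force: [-0.0, -0.1, 1.4]
finger_gap: 0.2
grasp_force: 0.0
```

```bash
python3 - <<'E'
from h import *
f=grab('side'); im=f['image'][180:400,220:480,::-1]
cv2.imwrite('pics/s1.png',cv2.resize(im,None,fx=2.7,fy=2.7,interpolation=cv2.INTER_CUBIC))
print(sensors.read_state()['qpos'])
E
```

```text
[-0.42670881  0.38310601  0.41892265  2.30212423 -0.3200515   0.5064718
  1.88080755]
```

View pics/s1.png

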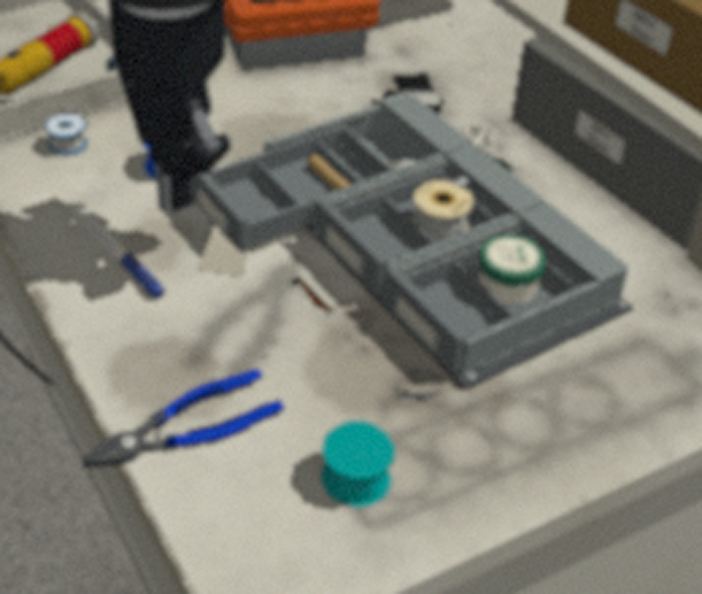

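The fingertip stands in front of the vise drawer's front at (190,190) in the crop, clear of the marker. I'll lower it 10 mm and push gently.

{"name": "drive_tool", "arguments": {
  "commands": [
    {"delta_pos":[0,0,0.1],"turn":[0,0,0],"claw":255},
    {"delta_pos":[-0.08,0,0.1],"turn":[0,0,0],"claw":255},
    {"delta_pos":[-0.14,0,0.1],"turn":[0,0,0],"claw":255},
    {"delta_pos":[-0.2,0,0.1],"turn":[0,0,0],"claw":255},
    {"delta_pos":[-0.26,0,0.1],"turn":[0,0,0],"claw":255}
  ]
}}

```text
clock: 3.65
position: [460.6, -32.0, 21.8]
tcp_rot: [[-0.998, -0.063, 0.001], [-0.063, 0.998, 0.0], [-0.001, 0.0, -1.0]]
ft_force: [-2.1, -0.4, 0.8]
finger_gap: -0.4
grasp_force: 0.9
```

{"name": "drive_tool", "arguments": {
  "commands": [
    {"delta_pos":[-0.06,0,0],"turn":[0,0,0],"claw":255},
    {"delta_pos":[-0.12,0,0],"turn":[0,0,0],"claw":255},
    {"delta_pos":[-0.18,0,0],"turn":[0,0,0],"claw":255},
    {"delta_pos":[-0.24,0,0],"turn":[0,0,0],"claw":255},
    {"delta_pos":[-0.3,0,0],"turn":[0,0,0],"claw":255}
  ]
}}

```text
clock: 4.07
position: [490.2, -30.3, 21.3]
tcp_rot: [[-0.998, -0.063, -0.0], [-0.063, 0.998, -0.0], [0.0, -0.0, -1.0]]
ft_force: [-2.4, -1.5, 0.9]
finger_gap: 0.0
grasp_force: 1.0
```

{"name": "drive_tool", "arguments": {
  "commands": [
    {"delta_pos":[-0.06,0,0],"turn":[0,0,0],"claw":255},
    {"delta_pos":[-0.1,0,0],"turn":[0,0,0],"claw":255},
    {"delta_pos":[-0.14,0,0],"turn":[0,0,0],"claw":255},
    {"delta_pos":[-0.16,0,0],"turn":[0,0,0],"claw":255},
    {"delta_pos":[-0.18,0,0],"turn":[0,0,0],"claw":255}
  ]
}}

```text
clock: 4.48
position: [507.6, -29.2, 21.2]
tcp_rot: [[-0.998, -0.063, -0.0], [-0.063, 0.998, -0.0], [0.0, -0.0, -1.0]]
ft_force: [-0.7, -1.8, 0.6]
finger_gap: -0.0
grasp_force: 0.8
```

{"name": "drive_tool", "arguments": {
  "commands": [
    {"delta_pos":[-0.02,0,0],"turn":[0,0,0],"claw":255},
    {"delta_pos":[-0.04,0,0],"turn":[0,0,0],"claw":255},
    {"delta_pos":[-0.04,0,0],"turn":[0,0,0],"claw":255}
  ]
}}

```text
clock: 4.73
position: [511.3, -28.9, 21.2]
tcp_rot: [[-0.998, -0.063, -0.001], [-0.063, 0.998, -0.0], [0.001, 0.0, -1.0]]
ft_force: [-2.8, -1.2, -1.0]
finger_gap: 0.2
grasp_force: 1.4
```

Still only friction, so keep going until the force rises.

{"name": "drive_tool", "arguments": {
  "commands": [
    {"delta_pos":[-0.03,0,0],"turn":[0,0,0],"claw":255},
    {"delta_pos":[-0.05,0,0],"turn":[0,0,0],"claw":255},
    {"delta_pos":[-0.05,0,0],"turn":[0,0,0],"claw":255}
  ]
}}

```text
clock: 4.98
position: [511.4, -28.8, 20.4]
tcp_rot: [[-0.998, -0.063, -0.01], [-0.063, 0.998, 0.001], [0.009, 0.001, -1.0]]
ft_force: [-26.4, -1.9, 20.1]
finger_gap: 0.4
grasp_force: 13.9
```

{"name": "drive_tool", "arguments": {
  "commands": [
    {"delta_pos":[0.05,0,0],"turn":[0,0,0],"claw":255},
    {"delta_pos":[0.35,0,0],"turn":[0,0,0],"claw":255},
    {"delta_pos":[0.35,0,-0.3],"turn":[0,0,0],"claw":255},
    {"delta_pos":[0.35,0,-0.7],"turn":[0,0,0],"claw":255},
    {"delta_pos":[0.35,0,-0.7],"turn":[0,0,0],"claw":255}
  ]
}}

```text
clock: 5.4
position: [484.2, -31.1, 96.5]
tcp_rot: [[-0.998, -0.062, 0.007], [-0.062, 0.998, 0.001], [-0.007, 0.001, -1.0]]
ft_force: [4.0, 0.3, 1.4]
finger_gap: 0.0
grasp_force: 0.0
```

{"name": "drive_tool", "arguments": {
  "commands": [
    {"delta_pos":[0,-0.85,0],"turn":[0,0,0],"claw":255},
    {"delta_pos":[0,-0.85,0],"turn":[0,0,0],"claw":255},
    {"delta_pos":[-0.75,-0.85,0],"turn":[0,0,0],"claw":255},
    {"delta_pos":[-0.75,-0.85,0],"turn":[0,0,0],"claw":255},
    {"delta_pos":[-0.75,-0.85,0],"turn":[0,0,0],"claw":255}
  ]
}}

```text
clock: 5.82
position: [568.0, -110.5, 91.9]
tcp_rot: [[-0.998, -0.065, 0.005], [-0.065, 0.998, -0.001], [-0.005, -0.001, -1.0]]
ft_force: [-0.8, 1.5, -0.3]
finger_gap: 0.2
grasp_force: 0.0
```

```bash
python3 - <<'E'
from h import *
f=grab('top'); C=cloud(f)
cv2.imwrite('pics/t2.png',cv2.resize(f['image'][110:290,255:450,::-1],None,fx=3.3,fy=3.3,interpolation=cv2.INTER_CUBIC))
E
```

```text
(no output)
```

View pics/t2.png

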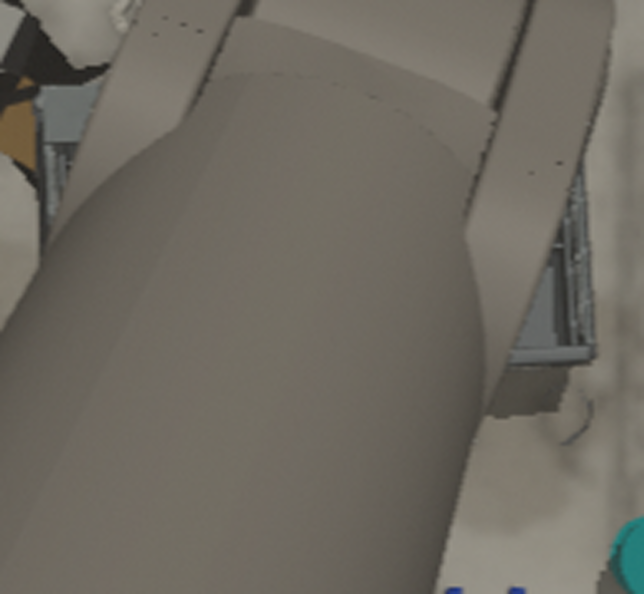

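The arm hides the drawers from the top here. I'll settle the tool and check from the side.

{"name": "drive_tool", "arguments": {
  "commands": [
    {"delta_pos":[0.08,-0.05,0],"turn":[0,0,0],"claw":255},
    {"delta_pos":[0.08,-0.05,0],"turn":[0,0,0],"claw":255},
    {"delta_pos":[0.08,-0.05,0.3],"turn":[0,0,0],"claw":255},
    {"delta_pos":[0.08,-0.05,0.3],"turn":[0,0,0],"claw":255}
  ]
}}

```text
clock: 6.2
position: [551.4, -115.9, 58.6]
tcp_rot: [[-0.998, -0.063, -0.004], [-0.063, 0.998, 0.001], [0.004, 0.001, -1.0]]
ft_force: [-1.6, 1.0, -1.9]
finger_gap: -0.2
grasp_force: 0.0
```

```bash
python3 - <<'E'
from h import *
f=grab('side')
cv2.imwrite('pics/s2.png',cv2.resize(f['image'][180:340,280:460,::-1],None,fx=3.6,fy=3.6,interpolation=cv2.INTER_CUBIC))
print(sensors.read_state()['position'])
E
```

```text
[ 551.84858578 -116.20620695   60.10149113]
```

View pics/s2.png

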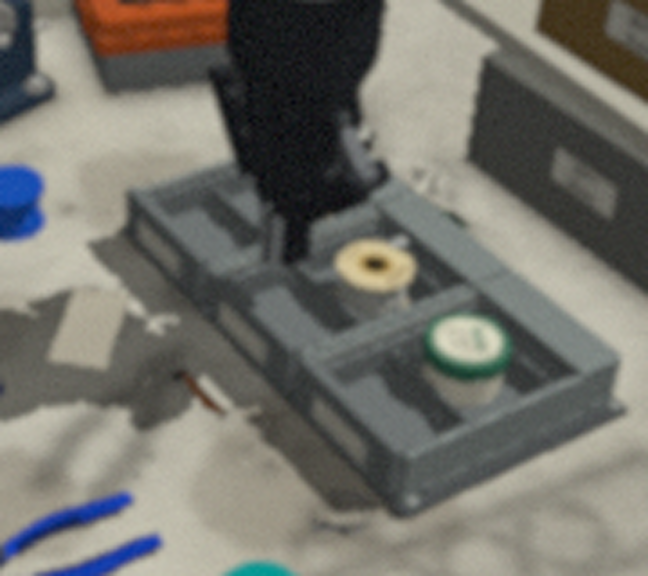

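The vise drawer is flush, and the fingertips at (290,255) hang over the reel drawer's pocket. I'll go down to z of about 20.

{"name": "drive_tool", "arguments": {
  "commands": [
    {"delta_pos":[-0.03,0,0],"turn":[0,0,0],"claw":255},
    {"delta_pos":[-0.03,0,0.2],"turn":[0,0,0],"claw":255},
    {"delta_pos":[-0.03,0,0.4],"turn":[0,0,0],"claw":255},
    {"delta_pos":[-0.03,0,0.4],"turn":[0,0,0],"claw":255}
  ]
}}

```text
clock: 6.58
position: [556.1, -115.8, 20.0]
tcp_rot: [[-0.998, -0.064, -0.002], [-0.064, 0.998, 0.0], [0.002, 0.0, -1.0]]
ft_force: [-1.0, 0.7, -0.6]
finger_gap: 0.1
grasp_force: 0.0
```

{"name": "drive_tool", "arguments": {
  "commands": [
    {"delta_pos":[0.06,0,0],"turn":[0,0,0],"claw":255},
    {"delta_pos":[0.11,0,0],"turn":[0,0,0],"claw":255},
    {"delta_pos":[0.16,0,0],"turn":[0,0,0],"claw":255},
    {"delta_pos":[0.21,0,0],"turn":[0,0,0],"claw":255},
    {"delta_pos":[0.26,0,0],"turn":[0,0,0],"claw":255}
  ]
}}

```text
clock: 7.0
position: [531.3, -117.9, 22.3]
tcp_rot: [[-0.998, -0.063, 0.002], [-0.063, 0.998, -0.0], [-0.002, -0.0, -1.0]]
ft_force: [2.1, -0.3, 1.5]
finger_gap: 0.2
grasp_force: 0.9
```

The drawer is following the finger with friction-level force.

{"name": "drive_tool", "arguments": {
  "commands": [
    {"delta_pos":[0.06,0,0],"turn":[0,0,0],"claw":255},
    {"delta_pos":[0.12,0,0],"turn":[0,0,0],"claw":255},
    {"delta_pos":[0.18,0,0],"turn":[0,0,0],"claw":255},
    {"delta_pos":[0.24,0,0],"turn":[0,0,0],"claw":255},
    {"delta_pos":[0.3,0,0],"turn":[0,0,0],"claw":255}
  ]
}}

```text
clock: 7.42
position: [500.6, -119.7, 21.3]
tcp_rot: [[-0.998, -0.063, -0.0], [-0.063, 0.998, 0.0], [0.0, 0.0, -1.0]]
ft_force: [2.3, 1.0, 1.4]
finger_gap: -0.0
grasp_force: 0.9
```

{"name": "drive_tool", "arguments": {
  "commands": [
    {"delta_pos":[0.05,0,0],"turn":[0,0,0],"claw":255},
    {"delta_pos":[0.1,0,0],"turn":[0,0,0],"claw":255},
    {"delta_pos":[0.14,0,0],"turn":[0,0,0],"claw":255},
    {"delta_pos":[0.17,0,0],"turn":[0,0,0],"claw":255},
    {"delta_pos":[0.2,0,0],"turn":[0,0,0],"claw":255}
  ]
}}

```text
clock: 7.83
position: [480.9, -120.9, 21.3]
tcp_rot: [[-0.998, -0.063, -0.0], [-0.063, 0.998, 0.0], [0.0, 0.0, -1.0]]
ft_force: [2.4, 1.2, -0.1]
finger_gap: -0.4
grasp_force: 0.8
```

{"name": "drive_tool", "arguments": {
  "commands": [
    {"delta_pos":[0.02,0,0],"turn":[0,0,0],"claw":255},
    {"delta_pos":[0.04,0,0],"turn":[0,0,0],"claw":255},
    {"delta_pos":[0.06,0,0],"turn":[0,0,0],"claw":255},
    {"delta_pos":[0.06,0,0],"turn":[0,0,0],"claw":255}
  ]
}}

```text
clock: 8.17
position: [476.6, -121.3, 21.6]
tcp_rot: [[-0.998, -0.064, 0.003], [-0.064, 0.998, -0.001], [-0.003, -0.001, -1.0]]
ft_force: [9.5, 1.3, -4.9]
finger_gap: -0.3
grasp_force: 4.2
```

{"name": "drive_tool", "arguments": {
  "commands": [
    {"delta_pos":[0.03,0,0],"turn":[0,0,0],"claw":255},
    {"delta_pos":[0.03,0,0],"turn":[0,0,0],"claw":255},
    {"delta_pos":[0.03,0,0],"turn":[0,0,0],"claw":255}
  ]
}}

```text
clock: 8.42
position: [476.6, -121.4, 22.1]
tcp_rot: [[-0.998, -0.064, 0.007], [-0.064, 0.998, -0.001], [-0.007, -0.002, -1.0]]
ft_force: [21.9, 2.0, -14.8]
finger_gap: -0.2
grasp_force: 11.0
```

{"name": "drive_tool", "arguments": {
  "commands": [
    {"delta_pos":[-0.1,0,0],"turn":[0,0,0],"claw":255},
    {"delta_pos":[-0.18,0,0],"turn":[0,0,0],"claw":255},
    {"delta_pos":[-0.18,0,0],"turn":[0,0,0],"claw":255},
    {"delta_pos":[-0.18,0,-0.3],"turn":[0,0,0],"claw":255},
    {"delta_pos":[-0.18,0,-0.6],"turn":[0,0,0],"claw":255}
  ]
}}

```text
clock: 8.83
position: [488.3, -120.7, 80.6]
tcp_rot: [[-0.998, -0.063, -0.005], [-0.063, 0.998, -0.001], [0.005, -0.0, -1.0]]
ft_force: [0.2, -0.6, 0.7]
finger_gap: -0.1
grasp_force: 0.0
```

{"name": "drive_tool", "arguments": {
  "commands": [
    {"delta_pos":[0,0,-1],"turn":[0,0,0],"claw":255},
    {"delta_pos":[0,0,-1],"turn":[0,0,0],"claw":255},
    {"delta_pos":[0,1,-1],"turn":[0,0,0],"claw":255},
    {"delta_pos":[0,1,-1],"turn":[0,0,0],"claw":255},
    {"delta_pos":[0,1,-1],"turn":[0,0,0],"claw":255}
  ]
}}

```text
clock: 9.25
position: [483.4, -16.6, 182.3]
tcp_rot: [[-0.998, -0.066, 0.001], [-0.066, 0.998, 0.001], [-0.001, 0.001, -1.0]]
ft_force: [1.5, -0.2, -1.5]
finger_gap: -0.1
grasp_force: 0.0
```

{"name": "drive_tool", "arguments": {
  "commands": [
    {"delta_pos":[0,1,0],"turn":[0,0,0],"claw":255},
    {"delta_pos":[0,1,0],"turn":[0,0,0],"claw":255},
    {"delta_pos":[0,1,0],"turn":[0,0,0],"claw":255},
    {"delta_pos":[0,1,0],"turn":[0,0,0],"claw":255}
  ]
}}

```text
clock: 9.58
position: [476.6, 83.3, 181.0]
tcp_rot: [[-0.998, -0.069, -0.001], [-0.069, 0.998, 0.0], [0.001, 0.0, -1.0]]
ft_force: [0.7, -0.1, -0.6]
finger_gap: -0.0
grasp_force: 0.0
```

{"name": "drive_tool", "arguments": {
  "commands": [
    {"delta_pos":[0,1,0],"turn":[0,0,0],"claw":255},
    {"delta_pos":[0,1,0],"turn":[0,0,0],"claw":255},
    {"delta_pos":[0,1,0],"turn":[0,0,0],"claw":255},
    {"delta_pos":[0,1,0],"turn":[0,0,0],"claw":255}
  ]
}}

```text
clock: 9.92
position: [470.4, 182.6, 180.9]
tcp_rot: [[-0.998, -0.068, -0.001], [-0.068, 0.998, -0.0], [0.001, -0.0, -1.0]]
ft_force: [0.1, -1.1, 0.6]
finger_gap: -0.0
grasp_force: 0.0
```

```bash
python3 - <<'E'
from h import *
f=grab('top'); C=cloud(f)
cv2.imwrite('pics/t3.png',f['image'][:,:,::-1])
for u,v in[(302,221),(352,262),(410,218)]:
    B=C[v-25:v+25,u-18:u+18].reshape(-1,3);B=B[(B[:,2]>37)&(B[:,2]<46)];print(B[B[:,0]<B[:,0].min()+12].mean(0).round(1))
E
```

```text
[524.3 -37.9  40.9]
[ 459.1 -116.5   41. ]
[ 534.4 -207.2   40.9]
```

View pics/t3.png

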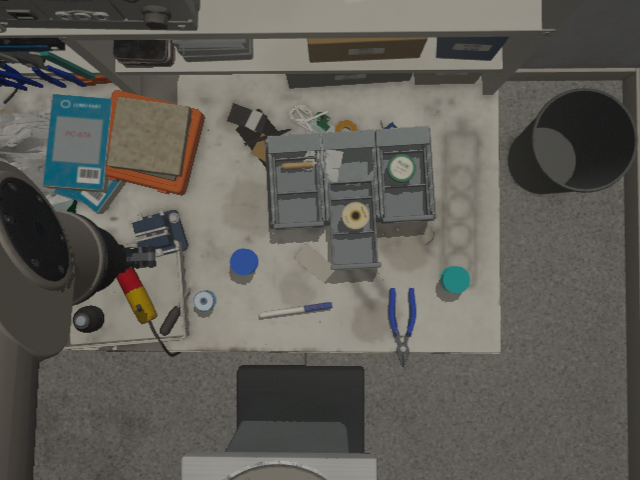

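The reel drawer is out 70 mm, with its front at (352,265). The vise and jar drawers are flush, and the reel (355,215), vise (297,164) and jar (402,168) sit in their compartments. The cutter, marker and small reel have not moved, and the arm is clear.

```bash
python3 -c "
from bench import finish_job; print(finish_job())"
```

```text
the job is handed in; nothing more can be done
None
```

The job is handed in (no verdict was returned): in the last pictures the vise drawer was pushed home, the reel drawer was out about 70 mm at its stop, the jar drawer was shut, and nothing else on the bench had moved.

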